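# Lid an ink tank and index it under the press

### The job

Take the top magenta lid from the stacker and lay it gently and squarely on the open black tank in the dial plate's nest, its edges flush with the tank's; do not let it drop. Then swing the dial plate clockwise (seen from above) through its clicks until that tank stands under the lid press, and leave the plate resting in that click with the lid still square on the tank. Leave the other lids in the stacker and everything else on the table where they are.

Things in the scene. Friction and masses are not known exactly. Their poses are not given: they have to be found in the camera images.
- lid_a_mid (a point): Centre (half-way up) of the lid to take: the top one of four alike magenta lids piled in the stacker. A plain rigid slab 150 mm long (own x), 52 mm wide (own y), 14 mm thick (z up), about 90 g.
- lid_b_mid (a point): Centre of the next lid down, alike, directly under the first (centres 14 mm apart); two more lie under it. They stay in the stacker.
- stacker: Fixed grey holder of the pile of lids; origin at its underside centre, x along the lids' length. Floor 8 mm above the table, pile of four reaches 64 mm. At each end of the lids, centred on y, a stop post 18 mm wide reaches 58 mm above the table. The lids' long sides are open from 27 mm off the middle to both ends: a lid is gripped there, near one end.
- blades (a point): Half-way between the two aluminium blades that guide the lids at the middle of their long sides, level with the blades' tops, 74 mm above the table. Each blade is 54 mm long (x), 7 mm thick and stands 2 mm off the lids, so there is no room for fingers at the middle of a lid in the stacker.
- tank_top (a point): Centre of the rim of the open black ink tank held fast in one of two orange nests on the dial plate (the other is empty). Tank 150 x 52 mm outside, same outline as a lid, which lies flat on the rim, 114 mm above the table. x along the tank's length, y radially out from the plate's axis, z up.
- nest_cheek (a point): Top of one of the nest's four aluminium cheeks, 134 mm above the table. They stand 6.5 mm off the tank's long sides, from 36 to 76 mm either side of the middle, with no room for fingers between. Only the middle 72 mm is free, so a lid is gripped at its middle here: one gripped by its end must first be set down and gripped again.
- clear_spot (a point): A clear place on the table (point on its surface) to the robot's right; about 200 mm along y by 120 mm along x is free round it, where a lid can be set down and gripped again. Not marked; any clear place will do.
- indexer_axis (a point): Fixed point on the dial plate's turning axis, level with the plate's top, 54 mm above the table; z up, +y towards the press station. The plate is brown, 310 mm in diameter, on a fixed pedestal.
- press_foot (a point): Centre of the underside of the lid press's white foot (120 x 44 mm), 170 mm above the table, over the press station 85 mm from the plate's axis. Tank and lid pass under it. It hangs from a bracket on a column 205 mm from the axis; the press reaches 324 mm above the table.
- handle_mid (a point): Half-way up the upright round black handle on the dial plate, 98 mm above the table, 115 mm from the axis, a quarter turn counter-clockwise (seen from above) from the tank. Diameter 26 mm, reaching from 68 to 136 mm above the table. It spins freely on its stud, so it can be swung round without turning the hand.
- plate (a joint): Dial plate angle, rad: 0 with the tank under the press, growing counter-clockwise from above. A spring plunger clicks every 0.5236 rad (30 deg), at whole multiples from 0. Starts in click 4, 5 or 6; clockwise lowers it. From each click it resists with about 4 N at the handle, 9 N half-way, then snaps on; let go, it settles into the nearest. Stops only at -1.2 and 3.8, not at 0.
- done0: Finished ink tank with lid (150 x 52 x 64 mm, black and magenta), one of three standing loose on the left; stays where it is. Origin at the centre of its underside.
- done1: Second finished tank, the same; stays where it is. Origin at the centre of its underside.
- done2: Third finished tank, the same; stays where it is. Origin at the centre of its underside.
- tape: Loose yellow tape roll, 90 mm across, 24 mm high, lying flat; stays where it is. Origin at the centre of its underside.
- driver: Loose red-handled screwdriver, 200 mm long; stays where it is. Origin at the centre of its underside.
- spanner: Loose steel spanner, 160 mm long; stays where it is. Origin at the centre of its underside.
- solvent: Loose white bottle with a blue cap, 60 mm across, 110 mm high; stays where it is. Origin at the centre of its underside.
- tub: Loose white open tub, 90 mm across, 50 mm high; stays where it is. Origin at the centre of its underside.
Not all that is in view belongs to the job. What is shaped like the part that bears lid_a_mid but red is not meant.

How it is judged (in metres and radians):
On the way:
1. the lid lies squarely on the tank and is let go (horizontal distance between lid_a_mid and tank_top below 0.006 m and z of lid_a_mid in the frame of tank_top below 0.01 m and angle between the x axis of lid_a_mid and the x axis of tank_top, either way round below 0.09 rad and contact force between the fingers and lid_a below 0.05 N), for 0.2 s.
At the end, for the whole second after the job is handed in: The plate rests in the press click (joint within 0.07 rad of 0), and the lid taken from the top of the stacker lies flat on the tank's rim, centred within 6 mm and in line within 0.09 rad, at rest (value of joint plate between -0.07 and 0.07 rad and velocity of joint plate between -0.05 and 0.05 rad/s and horizontal distance between lid_a_mid and tank_top below 0.006 m and z of lid_a_mid in the frame of tank_top between 0.004 and 0.01 m and angle between the x axis of lid_a_mid and the x axis of tank_top, either way round below 0.09 rad and angle between lid_a_mid's own z axis and vertical below 0.05 rad and linear speed of lid_a below 0.02 m/s); the robot touches nothing.
It fails at once if the lid is dropped or flung (faster than 0.6 m/s with no finger on it) (linear speed of lid_a above 0.6 m/s and contact force between the fingers and lid_a below 0.01 N).
It fails at once if the next lid is pulled out of place in the stacker (over 15 mm) (distance of lid_b_mid from where it was at the start of the episode above 0.015 m).
It fails at once if another thing on the table is moved by more than 25 mm (distance of any of done0, done1, done2, tape, driver, spanner, solvent, tub from where it was at the start of the episode above 0.025 m).
It also fails if it takes over 72 s, if anything falls off the work surface, if the arm or the gripper's body presses on something with over 40 N, if the wrist force passes 120 N, or if a joint passes its speed limit or range.

### The arm

A 6-joint arm with a two-finger parallel gripper is mounted at the origin on the work surface. World frame = base frame: x ahead of the robot, y to its left, z up, the work surface at z = 0. Lengths are in mm, angles in degrees, forces in N, time in s.
With the tool pointing down it reaches from about 300 to 850 mm from the base axis. Payload 4.2 kg.
Tool frame: the origin (TCP) lies at the very end of the fingers, on their centre line; the grasp point (between the pads) lies 19 mm behind it; z points along the fingers, y is the line along which they close (so a half turn about z gives the same grasp; the last joint's range is limited). The gripper opens to 91 mm and grips with 3 to 60 N. Pads are 32 mm wide; open, the fingers measure 118 mm over their backs; the gripper's body (76 mm by 178 mm) begins 60 mm behind the grasp point.
Start: joints at [-77.693, 18.312, 89.639, -0, 72.044, -1.146], TCP at [133.775, -559.238, 213.976] pointing down, gripper open.
Joint ranges: [-177.97, 177.97], [-48.28, 115.42], [12.27, 149.76], [-77.06, 257.06], [2.81, 150.46], [-146.56, 146.56]. Speed limits (degrees/s): [147.25, 147.25, 180, 180, 180, 180].

### API

Orientations are given as [roll, pitch, yaw] about the fixed x, y, z axes, in that order (R = Rz(yaw) Ry(pitch) Rx(roll)).
In Python, from workcell import env gives the robot as it stands.
- The arm moves only by the shell command python3 -m pendant 'ROWS' [FORCE]. ROWS is a JSON object of lists of equal length, an entry for each row: "translation": the shift along the tool's x, y, z in mm, a list of three; "roll": the turn about the tool's z in rad; "hand": the closure in counts, from 0 (fully open) to 255 (shut). In form: {"translation": [[dx, dy, dz], ...], "roll": [roll, ...], "hand": [hand, ...]}. A call has exactly 8 rows; each row shifts and turns the commanded pose from where the row before left it, along the tool's axes as they then stand; what a row does not reach is not made up. A row lasts 1/12 s, in which the tool goes at most 41.7 mm and 7.16 degrees, less where a joint would pass 70% of its speed; a pose out of reach is approached as far as the arm can. A call with a gripper value outside its range is refused whole. The fingers move at their own pace and stop on an object; FORCE is the grip in N (left out, the last holds). Time passes only in rows, so rows that do not move let the fingers close, or fill a call up. It gives the time, the measured TCP pose, the force, the opening and the grip force at its end, in the units of the state.
- env.state(): the state, without advancing time (a new reading comes with each control period).
- env.grab_frame(name): name is "scene" or "top" or "wrist"; returns a dict with "frame" (384x512x3 uint8, red, green, blue), "z_map" (384x512 float32, mm along the optical axis (not along the pixel's ray), 0 where there is no reading), "fx", "fy", "cx", "cy" (pixels), "pose" (4x4, takes a point from camera to world coordinates). Camera axes: x right, y down, z forward; pixel columns grow to the right and rows downward; lengths in mm; the calibration is good to about 2 mm. A picture is of the moment at which its call begins.
- env.job_done(): hands the job in; it is judged then, once.
Trained networks look in a picture, given as the dict that the camera call returned (one of the last four; its "shot" number tells which), for a name from the list of things; names that differ only in an ending like _2 or _b are one class to them, and where a whole thing is asked for, a point or a joint stands for the part that bears it (a point fixed in the world has none). Each returns a list of dicts, best first, with "score" (0 to 1); they miss things now and then, are a little off and sometimes report something else, mostly with a low value. They report only what shows in the picture. A call takes as long as a camera call. They do not tell look-alikes from the thing itself.
- env.recognise(picture, label): "rect" ([centre column, centre row, width, height] in pixels, round what is visible of it).
- env.regions_of(picture, label): "pixels" (384x512 bool, what is visible of it) and "rect" ([centre column, centre row, width, height] in pixels, round what is visible of it).
The state is a dict: "time_s": time; "qpos": joint angles; "qvel": joint speeds; "effort": joint torques, N m; "ee_pos": TCP position; "ee_rot": TCP orientation; "force": force on the tool from outside, world axes, zero at the start; "torque": the same for the moment, N m; "gripper_width": finger opening in mm; "gripper_force": force on a finger pad.
Only numpy, scipy, OpenCV 4.12 (cv2) and the standard library are available. Lean on these libraries where they do the work, as an engineer would, in place of code of your own. Each camera call takes 0.05 s, during which the arm holds its last target. There are 200 camera calls.

## Working session

There is one attempt and no reset: what is moved stays moved. The work goes in short steps, Python scripts to look and compute and a shell command to move; the robot and the scene stay as the last step left them, time stands still between calls to the robot, and variables do not carry over. Pictures are saved under pics/ and viewed, at most 10 in all, crops included, and the job is handed in when it is done.

```bash
mkdir -p pics; cat > h.py <<'E'
from workcell import env
import numpy as np, cv2
def cloud(p):
    z=p["z_map"]; v,u=np.mgrid[:z.shape[0],:z.shape[1]]
    c=np.stack([(u-p["cx"])/p["fx"]*z,(v-p["cy"])/p["fy"]*z,z],-1)
    w=c@np.array(p["pose"])[:3,:3].T+np.array(p["pose"])[:3,3]
    w[z<=0]=np.nan
    return w
def save(p,n): cv2.imwrite("pics/"+n,p["frame"][:,:,::-1])
def rect(w,m):
    """min area rect of masked points in xy -> centre, sizes, yaw of long side, median z"""
    q=w[m]; q=q[~np.isnan(q[:,0])]
    (c,s,a)=cv2.minAreaRect(q[:,:2].astype(np.float32))
    if s[0]<s[1]: a+=90;s=s[::-1]
    a=(a+90)%180-90
    return np.round(c,1),np.round(s,1),round(a,2),round(float(np.median(q[:,2])),1),len(q)
E
python3 - <<'E'
from h import *
a=env.grab_frame("top");b=env.grab_frame("scene")
im=np.hstack([a["frame"],b["frame"]]);cv2.imwrite("pics/a.png",a["frame"][:,:,::-1]);cv2.imwrite("pics/b.png",b["frame"][:,:,::-1])
w=cloud(a)
for n in ["lid_a_mid","stacker","blades","tank_top","nest_cheek","handle_mid","press_foot","plate","tape","solvent"]:
    for r in env.regions_of(a,n)[:3]:
        try: print(n,round(r["score"],2),np.round(r["rect"]),*rect(w,r["pixels"]))
        except Exception as e: print(n,e)
s=env.state();print(s["ee_pos"],s["ee_rot"],s["time_s"],s["gripper_width"])
E
```

```text
lid_a_mid 0.96 [343. 273.  32.  38.] [ 236.7 -324.9] [154.3  56.8] 28.51 14.2 526
lid_a_mid 0.55 [337. 176.  44.  25.] [ 610.  -316.4] [169.9  55.7] 78.27 64.2 490
lid_a_mid 0.32 [254. 190.  76.  80.] [569.5  19.8] [310.5 279.5] -24.14 58.4 3937
stacker 0.62 [336. 182.  46.  30.] [ 613.2 -308.4] [172.  108.5] 79.3 10.5 477
blades 0.94 [334. 181.  44.  34.] [ 615.2 -308.5] [171.5 112.3] 79.29 10.9 511
blades 0.29 [253. 188.  79.  78.] [580.5  22.3] [327.1 301.9] -17.38 58.0 4077
tank_top 0.87 [253. 187.  76.  79.] [580.3  22.2] [326.7 295.5] -16.37 58.1 4026
nest_cheek 0.96 [254. 189.  80.  77.] [579.9  20.8] [326.7 298.4] -16.37 58.2 3995
handle_mid 0.9 [255. 190.  78.  77.] [570.   20.3] [312.  280.9] -25.73 58.4 3935
handle_mid 0.45 [160. 206.  21.  40.] [513.4 417.8] [151.7  74.1] 5.97 63.6 649
press_foot 0.75 [241. 189. 117.  78.] [570.   62.5] [453.6 307.8] -84.02 57.7 6819
plate 0.9 [254. 190.  79.  80.] [580.1  21.2] [326.4 302.1] -14.44 58.0 4080
tape 0.7 [264. 142.  19.  25.] [787.8  -9.4] [96.8 88.8] 24.22 20.0 184
[ 133.75803112 -559.24548004  213.98224222] [1.79993348e+02 1.39901895e-03 1.34518138e+01] 0.6 91.39149913087293
```

View pics/a.png

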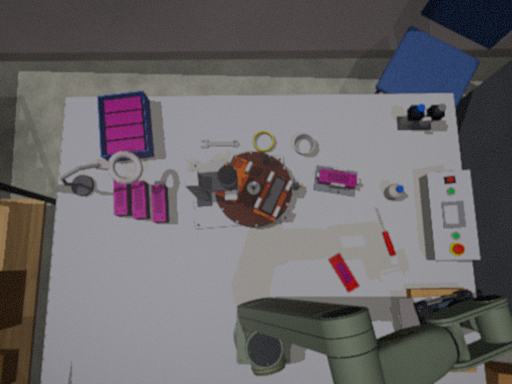

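View pics/b.png

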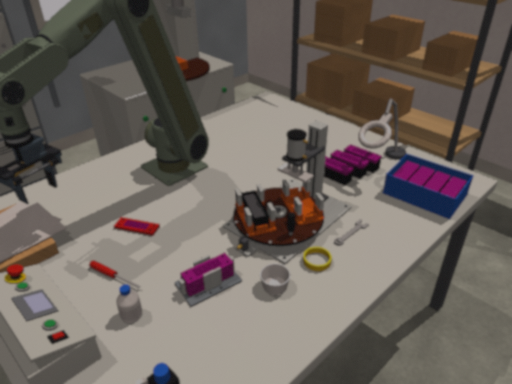

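The top view shows the stacker at about (337,178), the plate at (254,187) with the tank at (272,197), the press on its left, and the red decoy lid at (343,273). The scene view agrees. I'll go over the stacker.

```bash
python3 -m pendant '{"translation":[[32,-7,0],[32,-7,0],[32,-7,0],[32,-7,0],[32,-7,0],[32,-7,0],[32,-7,0],[32,-7,0]],"roll":[0,0,0,0,0,0,0,0],"hand":[0,0,0,0,0,0,0,0]}' 30
python3 -m pendant '{"translation":[[31,-6,3],[31,-6,3],[31,-6,3],[31,-6,3],[31,-6,3],[31,-6,3],[31,-6,3],[31,-6,3]],"roll":[0,0,0,0,0,0,0,0],"hand":[0,0,0,0,0,0,0,0]}'
python3 -m pendant '{"translation":[[0,0,0],[0,0,0],[0,0,0],[0,0,0],[0,0,0],[0,0,0],[0,0,0],[0,0,0]],"roll":[-0.12,-0.12,-0.12,-0.12,-0.12,-0.12,-0.12,-0.12],"hand":[0,0,0,0,0,0,0,0]}'
python3 - <<'E'
from h import *
a=env.grab_frame("wrist");save(a,"c.png");w=cloud(a)
s=env.state();print(s["ee_pos"],s["ee_rot"],s["time_s"],s["force"])
P=np.array(a["pose"]);print(P.round(2))
f=a["frame"].astype(int);m=(f[...,0]>90)&(f[...,2]>70)&(f[...,1]<60)&(abs(w[...,2]-64)<8)
print(rect(w,m))
E
```

```text
time_s: 1.27
ee_pos: [371.1, -444.3, 214.1]
ee_rot: [180.0, -0.0, 13.5]
force: [-0.5, -1.6, 0.5]
gripper_width: 91.3
gripper_force: 0.0
time_s: 1.93
ee_pos: [601.1, -340.0, 189.8]
ee_rot: [180.0, 0.0, 13.5]
force: [0.2, -0.9, 0.5]
gripper_width: 91.1
gripper_force: 0.0
time_s: 2.6
ee_pos: [599.8, -340.8, 189.8]
ee_rot: [-180.0, 0.0, 68.8]
force: [-0.3, 0.0, 0.8]
gripper_width: 91.1
gripper_force: 0.0
[ 599.71131924 -340.83206591  189.86494531] [-1.79989360e+02  8.46339638e-03  6.90105733e+01] 2.65 [ 0.13075498 -0.28615777  1.51369633]
[[ 9.3000e-01 -3.5000e-01 -8.0000e-02  6.2399e+02]
 [-3.6000e-01 -9.1000e-01 -2.2000e-01 -2.7934e+02]
 [ 0.0000e+00  2.3000e-01 -9.7000e-01  3.6063e+02]
 [ 0.0000e+00  0.0000e+00  0.0000e+00  1.0000e+00]]
(array([ 611.6, -308.2]), array([148.9,  51.6]), 79.94, 64.1, 6385)
```

View pics/c.png

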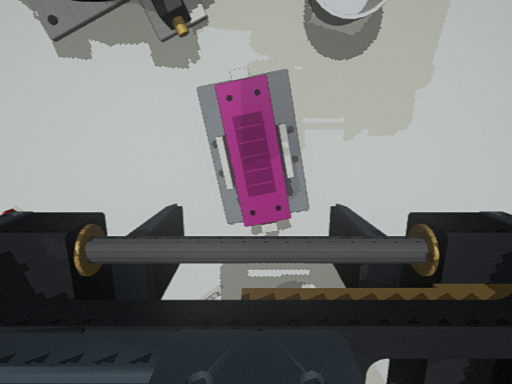

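The wrist view shows the top lid at about (252,150), with clear blades at its middle. I'll align and descend on the near end.

```bash
python3 -m pendant '{"translation":[[0,0,0],[0,0,0],[-9,3,0],[-10,3,0],[0,0,20],[0,0,20],[0,0,20],[0,0,20]],"roll":[-0.095,-0.095,0,0,0,0,0,0],"hand":[0,0,0,0,0,0,0,0]}'
python3 -m pendant '{"translation":[[0,0,20],[0,0,15],[0,0,12],[0,0,6],[0,0,4],[0,0,0],[0,0,0],[0,0,0]],"roll":[0,0,0,0,0,0,0,0],"hand":[0,0,0,0,0,0,0,0]}'

```

```text
time_s: 3.32
ee_pos: [602.2, -362.0, 109.0]
ee_rot: [180.0, 0.0, 79.1]
force: [0.2, -0.3, 0.2]
gripper_width: 91.1
gripper_force: 0.0
time_s: 3.98
ee_pos: [602.8, -361.1, 54.1]
ee_rot: [179.9, 0.1, 79.3]
force: [-0.2, 0.6, 0.5]
gripper_width: 91.1
gripper_force: 0.0
```

```bash
python3 -m pendant '{"translation":[[0,0,2],[0,0,0],[0,0,0],[0,0,0],[0,0,0],[0,0,0],[0,0,0],[0,0,0]],"roll":[-0.01,0,0,0,0,0,0,0],"hand":[0,130,140,150,160,170,180,200]}' 30
python3 -m pendant '{"translation":[[0,0,0],[0,0,0],[0,0,-3],[0,0,-3],[0,0,-4],[0,0,-10],[0,0,-15],[0,0,-20]],"roll":[0,0,0,0,0,0,0,0],"hand":[255,255,255,255,255,255,255,255]}'

```

```text
time_s: 4.65
ee_pos: [602.1, -360.7, 51.0]
ee_rot: [-180.0, 0.0, 79.9]
force: [-0.2, -0.6, 0.1]
gripper_width: 51.7
gripper_force: 30.0
time_s: 5.32
ee_pos: [601.4, -360.2, 105.9]
ee_rot: [-179.9, -0.0, 79.9]
force: [0.2, 0.3, -0.1]
gripper_width: 51.8
gripper_force: 30.0
```

```bash
python3 - <<'E'
from h import *
a=env.grab_frame("wrist");w=cloud(a);f=a["frame"].astype(int)
mg=(f[...,0]>90)&(f[...,2]>70)&(f[...,1]<60)
for lo,hi in((100,140),(40,60)): 
    m=mg&(w[...,2]>lo)&(w[...,2]<hi); print(lo,m.sum(), rect(w,m) if m.sum()>20 else "")
t=env.grab_frame("top");w=cloud(t)
m=(w[...,0]>330)&(w[...,0]<510)&(w[...,1]>-400)&(w[...,1]<-120)
z=w[m][:,2];print(m.sum(),z.min(),z.max());q=w[m][z>8];print(q.min(0) if len(q) else "", q.max(0) if len(q) else "")
E
```

```text
100 12359 (array([ 610.2, -309.5]), array([145.9,  53.7]), 79.9, 119.2, 12359)
40 0 
3895 -9.239980935982885 682.5226625445738
[ 330.00590621 -365.64230784    8.07778256] [ 509.60280338 -120.01695101  682.52266254]
```

```bash
python3 -m pendant '{"translation":[[2,-12,0],[4,-24,0],[4,-28,0],[4,-30,0],[4,-30,0],[4,-28,0],[3,-24,0],[2,-12,0]],"roll":[0,0,0,0,0,0,0,0],"hand":[255,255,255,255,255,255,255,255]}'
python3 -m pendant '{"translation":[[0,0,12],[0,0,20],[0,0,20],[0,0,20],[0,0,14],[0,0,8],[0,0,4],[0,0,2]],"roll":[0,0,0,0,0,0,0,0],"hand":[255,255,255,255,255,255,255,255]}'

```

```text
time_s: 6.08
ee_pos: [418.3, -299.5, 105.5]
ee_rot: [-179.8, -0.1, 79.9]
force: [-0.7, 0.7, -0.7]
gripper_width: 51.8
gripper_force: 30.0
time_s: 6.75
ee_pos: [421.7, -301.1, 5.6]
ee_rot: [-180.0, -0.0, 79.9]
force: [0.6, -0.1, -1.4]
gripper_width: 51.3
gripper_force: 30.0
```

```bash
python3 -m pendant '{"translation":[[0,0,1],[0,0,1],[0,0,1],[0,0,0.7],[0,0,0],[0,0,0],[0,0,0],[0,0,0]],"roll":[0,0,0,0,0,0,0,0],"hand":[255,255,255,255,255,255,255,255]}'

```

```text
time_s: 7.42
ee_pos: [421.8, -301.2, 2.4]
ee_rot: [180.0, 0.0, 79.9]
force: [-0.1, 0.3, -0.5]
gripper_width: 51.8
gripper_force: 30.0
```

```bash
python3 -m pendant '{"translation":[[0,0,0.6],[0,0,0],[0,0,0],[0,0,0],[0,0,0],[0,0,-10],[0,0,-20],[0,0,-40]],"roll":[0,0,0,0,0,0,0,0],"hand":[200,100,60,30,0,0,0,0]}'
python3 -m pendant '{"translation":[[10,0,-30],[20,0,-30],[0,0,0],[0,0,0],[0,0,0],[0,0,0],[0,0,0],[0,0,0]],"roll":[0,0,0,0,0,0,0,0],"hand":[0,0,0,0,0,0,0,0]}'
python3 - <<'E'
from h import *
a=env.grab_frame("wrist");w=cloud(a);f=a["frame"].astype(int)
mg=(f[...,0]>90)&(f[...,2]>70)&(f[...,1]<60)&(abs(w[...,2]-14)<6)
n,l,st,c=cv2.connectedComponentsWithStats(mg.astype(np.uint8))
k=1+np.argmax(st[1:,4]);r=rect(w,l==k);print(r)
s=env.state();yaw=np.radians(s["ee_rot"][2]);d=np.array(r[0])-s["ee_pos"][:2]
print(s["ee_pos"],s["ee_rot"],"tool dx,dy",d@[np.cos(yaw),np.sin(yaw)],d@[np.sin(yaw),-np.cos(yaw)])
save(a,"d.png")
E
```

```text
time_s: 8.08
ee_pos: [419.3, -299.3, 69.6]
ee_rot: [-179.6, -0.2, 79.9]
force: [0.5, -0.6, 0.1]
gripper_width: 90.6
gripper_force: 0.0
time_s: 8.75
ee_pos: [426.4, -271.6, 130.5]
ee_rot: [-179.9, -0.0, 79.9]
force: [-0.2, 0.2, -0.5]
gripper_width: 91.0
gripper_force: 0.0
(array([ 430.8, -254.1]), array([136.1,  49.7]), 80.22, 14.2, 5204)
[ 426.53072133 -271.63827021  130.65206577] [-1.79890739e+02 -4.19293253e-02  7.98856864e+01] tool dx,dy 18.015453320195586 1.1229888218851913
```

View pics/d.png

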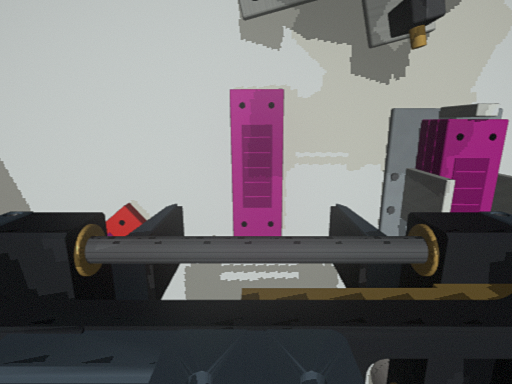

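The lid's near end is hidden behind the bar at row 236. I'll back off a bit and measure again.

```bash
python3 -m pendant '{"translation":[[-15,0,-10],[-15,0,-10],[0,0,-10],[0,0,0],[0,0,0],[0,0,0],[0,0,0],[0,0,0]],"roll":[0,0,0,0,0,0,0,0],"hand":[0,0,0,0,0,0,0,0]}'
cat > lid.py <<'E'
from h import *
def lid(z0,tol=6):
    a=env.grab_frame("wrist");w=cloud(a);f=a["frame"].astype(int)
    mg=(f[...,0]>80)&(f[...,2]>50)&(f[...,1]<70)&(abs(w[...,2]-z0)<tol)
    mg=cv2.morphologyEx(mg.astype(np.uint8),cv2.MORPH_CLOSE,np.ones((9,9)))
    n,l,st,c=cv2.connectedComponentsWithStats(mg)
    k=1+np.argmax(st[1:,4]);r=rect(w,l==k);print(st[k],r)
    s=env.state();yaw=np.radians(s["ee_rot"][2]);d=np.array(r[0])-s["ee_pos"][:2]
    print(s["ee_pos"],s["ee_rot"],"tool dx,dy",d@[np.cos(yaw),np.sin(yaw)],d@[np.sin(yaw),-np.cos(yaw)])
    return a
if __name__=="__main__":
    import sys; lid(float(sys.argv[1]))
E
python3 lid.py 14
```

```text
time_s: 9.47
ee_pos: [421.5, -300.4, 161.1]
ee_rot: [-179.9, -0.0, 79.9]
force: [0.3, 0.4, -0.3]
gripper_width: 90.9
gripper_force: 0.0
[ 232   63   49  140 6274] (array([ 431.7, -248.8]), array([148.5,  50.2]), 80.21, 14.2, 6250)
[ 421.58481088 -300.57395373  161.18116787] [-1.79948334e+02 -2.51965698e-02  7.99457707e+01] tool dx,dy 52.744770666622415 0.9211425441473349
```

```bash
python3 -m pendant '{"translation":[[18,0,0],[18,0,5],[16.7,0,20],[0,0,25],[0,0,28],[0,0,28],[0,0,20],[0,0,10]],"roll":[0,0,0,0,0,0,0,0],"hand":[0,0,0,0,0,0,0,0]}'
python3 -m pendant '{"translation":[[0,0,10],[0,0,7],[0,0,4],[0,0,2],[0,0,0],[0,0,0],[0,0,0],[0,0,0]],"roll":[0,0,0,0,0,0,0,0],"hand":[0,0,0,0,0,0,60,110]}'
python3 -m pendant '{"translation":[[0,0,0],[0,0,0],[0,0,0],[0,0,0],[0,0,0],[0,0,0],[0,0,0],[0,0,0]],"roll":[0,0,0,0,0,0,0,0],"hand":[130,150,180,255,255,255,255,255]}' 30

```

```text
time_s: 10.18
ee_pos: [429.4, -248.0, 23.1]
ee_rot: [-179.7, -0.1, 79.9]
force: [1.0, 0.3, 0.1]
gripper_width: 91.2
gripper_force: 0.0
time_s: 10.85
ee_pos: [431.4, -249.5, 3.2]
ee_rot: [179.9, 0.0, 79.9]
force: [0.2, 0.3, 0.3]
gripper_width: 81.1
gripper_force: 0.0
time_s: 11.52
ee_pos: [431.0, -249.3, 2.7]
ee_rot: [180.0, 0.0, 79.9]
force: [-0.3, 0.1, 1.1]
gripper_width: 52.2
gripper_force: 30.0
```

```bash
python3 -m pendant '{"translation":[[0,0,-8],[0,0,-20],[0,0,-30],[0,0,-35],[0,0,-35],[0,0,-30],[0,0,-20],[0,0,-9]],"roll":[0,0,0,0,0,0,0,0],"hand":[255,255,255,255,255,255,255,255]}'
python3 -m pendant '{"translation":[[10,-6,-10],[16,-9,-10],[18,-9,-10],[18,-9,-10],[16,-9,0],[10,-5,0],[4,-2,0],[0,0,0]],"roll":[0,0,0,0,0,0,0,0],"hand":[255,255,255,255,255,255,255,255]}'
python3 - <<'E'
from h import *
a=env.grab_frame("wrist");save(a,"e.png");w=cloud(a);np.save("e.npy",w)
s=env.state();print(s["ee_pos"],s["ee_rot"],a["fx"])
for n in ["lid_a_mid","tank_top","nest_cheek","handle_mid","plate"]:
    for r in env.regions_of(a,n)[:3]:
        print(n,round(r["score"],2),np.round(r["rect"]),*rect(w,r["pixels"]))
E
```

```text
time_s: 12.18
ee_pos: [432.2, -249.9, 193.4]
ee_rot: [179.7, 0.1, 79.9]
force: [0.7, 1.0, -1.0]
gripper_width: 51.4
gripper_force: 30.0
time_s: 12.85
ee_pos: [398.0, -149.0, 228.9]
ee_rot: [-179.9, -0.0, 80.0]
force: [-0.8, -0.6, -1.3]
gripper_width: 51.9
gripper_force: 30.0
[ 398.53504211 -149.82125152  229.02338701] [-1.79931487e+02  1.24337537e-02  7.99651342e+01] 287.27436844640124
lid_a_mid 0.74 [377.  67. 270. 134.] [552.  -49.6] [297.2 141.3] -10.28 102.7 28760
lid_a_mid 0.59 [255. 198.  95. 185.] [ 392.6 -187.9] [260.2 132.2] 80.87 240.3 14138
lid_a_mid 0.5 [209. 280.  12.  14.] [ 333.  -232.7] [163.2  10.8] 66.46 13.4 87
tank_top 0.84 [378.  68. 269. 137.] [571.4 -52.9] [341.5 145.2] -11.51 102.5 28981
nest_cheek 0.79 [377.  68. 267. 135.] [572.7 -54.9] [339.8 144.2] -10.28 102.6 28831
nest_cheek 0.57 [378.  82. 267. 165.] [563.2 -69. ] [345.8 189.3] -14.01 89.7 30887
handle_mid 0.59 [377.  66. 267. 132.] [552.1 -49.6] [297.3 141.3] -10.28 102.7 28803
plate 0.56 [376.  68. 272. 136.] [567.9 -50.4] [345.8 150.9] -14.01 102.6 28908
```

View pics/e.png

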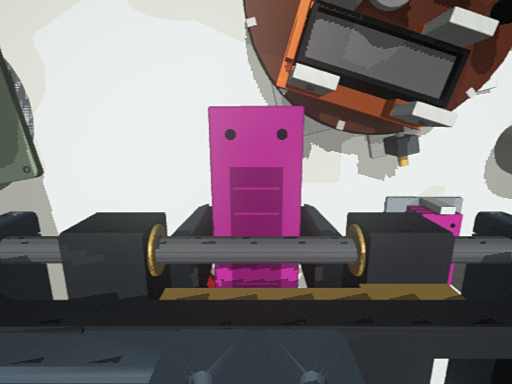

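The picture shows the held lid at (255,105) and the open tank at about (382,57), tilted, with cheeks at (315,78) and (425,112). I'll fit the tank's rim.

```bash
python3 - <<'E'
from h import *
w=np.load("e.npy");f=cv2.imread("pics/e.png").astype(int)
roi=np.zeros(f.shape[:2],bool);roi[0:135,280:490]=True
m=roi&(abs(w[...,2]-114)<4)&(f.max(-1)<70)
mm=cv2.morphologyEx(m.astype(np.uint8),cv2.MORPH_OPEN,np.ones((2,2)))
n,l,st,c=cv2.connectedComponentsWithStats(mm)
k=1+np.argmax(st[1:,4]);print(st[k],rect(w,l==k)); print(rect(w,m))
q=w[l==k];box=cv2.boxPoints(cv2.minAreaRect(q[:,:2].astype(np.float32)));print(box.round(1))
# cheeks
m=roi&(abs(w[...,2]-134)<3)&(f.min(-1)>120)
n,l,st,c=cv2.connectedComponentsWithStats(m.astype(np.uint8))
for k in range(1,n):
    if st[k,4]>100: print("cheek",st[k],rect(w,l==k))
v=f.copy().astype(np.uint8);v[mm>0]=(0,255,0);cv2.imwrite("pics/f.png",cv2.resize(v[0:140,260:500],None,fx=3,fy=3))
E
```

```text
[ 298    0  174  109 3030] (array([555.8, -48.2]), array([192.7,  72.5]), -20.74, 113.9, 3016)
(array([532.9, -50.4]), array([151. ,  81.6]), -26.27, 114.0, 3288)
[[nan nan]
 [nan nan]
 [nan nan]
 [nan nan]]
cheek [449   7  41  28 676] (array([601.3, -32.9]), array([37.2, 13.1]), -25.3, 134.2, 676)
cheek [293  63  47  27 685] (array([468. , -53.9]), array([39.4, 12.2]), -26.2, 134.0, 685)
cheek [412 101  47  26 642] (array([ 568.5, -103.2]), array([40.6, 12.5]), -26.1, 134.1, 642)
```

View pics/f.png

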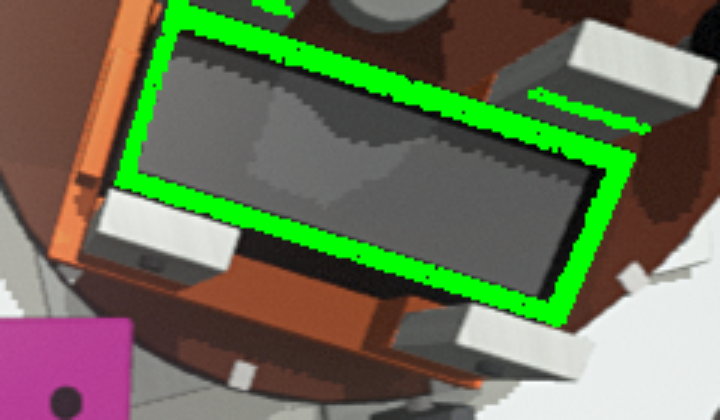

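```bash
python3 - <<'E'
from h import *
a=env.grab_frame("wrist");P=np.array(a["pose"])
c=[]
for u,v in[(316,.7),(472,51.7),(447.7,109),(299,62.3)]:
    r=P[:3,:3]@[(u-a["cx"])/a["fx"],(v-a["cy"])/a["fy"],1];t=(114-P[2,3])/r[2];c.append(P[:2,3]+t*r[:2])
c=np.array(c);print(c.round(1),c.mean(0),[np.linalg.norm(c[i]-c[i-1]).round(1) for i in range(4)])
for p,q in((0,1),(3,2)): d=c[q]-c[p];print(np.degrees(np.arctan2(d[1],d[0])))
# top view: plate axis, from circle of plate and press
w=cloud(env.grab_frame("top"));m=(abs(w[...,2]-54)<3)&(np.hypot(w[...,0]-575,w[...,1]-20)<175)
print(rect(w,m))
# far side corners of lid held
f=a["frame"].astype(int);w=cloud(a)
E
```

```text
[[ 481.8    8.8]
 [ 617.4  -57.4]
 [ 594.4 -104.6]
 [ 460.   -38.6]] [538.40408564 -47.94730901] [np.float64(52.1), np.float64(150.8), np.float64(52.5), np.float64(149.7)]
-26.013337360131874
-26.158459973415646
(array([568.4,  19.6]), array([308.6, 282.3]), -29.87, 54.2, 1479)
```

```bash
cat > tank.py <<'E'
from h import *
def tank(c0,yaw,a=None,lo=111,hi=117):
    a=a or env.grab_frame("wrist");w=cloud(a);f=a["frame"].astype(int)
    m=(w[...,2]>lo)&(w[...,2]<hi)&(f.max(-1)<75)
    c=np.array(c0,float);t=np.radians(yaw)
    for i in range(4):
        R=np.array([[np.cos(t),np.sin(t)],[-np.sin(t),np.cos(t)]])
        q=(w[...,:2]-c)@R.T
        k=m&(abs(q[...,0])<75+5-i*.5)&(abs(q[...,1])<26+5-i*.5)
        k=cv2.morphologyEx(k.astype(np.uint8),cv2.MORPH_OPEN,np.ones((3,3)))>0
        r=rect(w,k);c=np.array(r[0]);t=np.radians(r[2])
    print("tank",r)
    s=env.state();y=np.radians(s["ee_rot"][2]);d=c-s["ee_pos"][:2]
    print(s["ee_pos"].round(1),s["ee_rot"].round(2),"tool dx,dy",d@[np.cos(y),np.sin(y)],d@[np.sin(y),-np.cos(y)])
    return a
if __name__=="__main__":
    a=tank((536,-46),-26.1);w=cloud(a);f=a["frame"].astype(int)
    m=(abs(w[...,2]-134)<3)&(f.min(-1)>120)
    n,l,st,c=cv2.connectedComponentsWithStats(m.astype(np.uint8))
    for k in range(1,n):
        if st[k,4]>100: print("cheek",st[k],rect(w,l==k))
E
python3 tank.py
```

```text
tank (array([536.1, -44.1]), array([151. ,  53.1]), -26.31, 114.1, 2857)
[ 399.  -150.4  229.5] [-1.7999e+02  1.0000e-02  7.9880e+01] tool dx,dy 128.78166617356842 116.32757337011967
cheek [447   5  50  29 777] (array([602.7, -33.3]), array([41.2, 13.5]), -25.03, 134.2, 777)
cheek [291  62  47  27 683] (array([468.2, -54. ]), array([39.8, 12.4]), -26.01, 134.1, 683)
cheek [410  99  46  26 640] (array([ 568.8, -103.4]), array([41. , 12.3]), -25.98, 134.1, 640)
```

```bash
python3 -m pendant '{"translation":[[0,0,0],[0,0,0],[0,0,0],[0,0,0],[0,0,0],[0,0,0],[0,0,0],[0,0,0]],"roll":[-0.06,-0.1,-0.12,-0.12,-0.12,-0.12,-0.12,-0.12],"hand":[255,255,255,255,255,255,255,255]}'
python3 -m pendant '{"translation":[[0,0,0],[0,0,0],[0,0,0],[0,0,0],[0,0,0],[0,0,0],[0,0,0],[0,0,0]],"roll":[-0.12,-0.12,-0.1,-0.07,0,0,0,0],"hand":[255,255,255,255,255,255,255,255]}'
python3 -m pendant '{"translation":[[-6,12,0],[-11,22,0],[-12,25,0],[-12,25,0],[-12,25,0],[-11,22,0],[-8,16,0],[-4,8,0]],"roll":[0,0,0,0,0,0,0,0],"hand":[255,255,255,255,255,255,255,255]}'
python3 -m pendant '{"translation":[[0,0,15],[0,0,18],[0,0,18],[0,0,6],[0,0,0],[0,0,0],[0,0,0],[0,0,0]],"roll":[0,0,0,0,0,0,0,0],"hand":[255,255,255,255,255,255,255,255]}'
python3 -c "
from h import *
a=env.grab_frame('wrist');save(a,'g.png');s=env.state();print(s['ee_pos'],s['ee_rot'],s['qpos'])"

```

```text
time_s: 13.97
ee_pos: [398.9, -150.3, 229.6]
ee_rot: [-180.0, 0.0, 130.7]
force: [-0.3, 0.1, -0.8]
gripper_width: 52.3
gripper_force: 30.0
time_s: 14.63
ee_pos: [398.9, -150.1, 229.6]
ee_rot: [-180.0, 0.0, 153.8]
force: [0.7, -0.9, -1.3]
gripper_width: 51.8
gripper_force: 30.0
time_s: 15.3
ee_pos: [537.1, -43.1, 229.3]
ee_rot: [180.0, 0.0, 153.9]
force: [0.4, -0.0, -0.9]
gripper_width: 51.5
gripper_force: 30.0
time_s: 15.97
ee_pos: [536.1, -44.7, 173.9]
ee_rot: [180.0, 0.1, 153.8]
force: [0.9, 0.3, -1.1]
gripper_width: 51.7
gripper_force: 30.0
[536.0365591  -44.66416465 173.76446305] [1.79962251e+02 1.23435049e-01 1.53814513e+02] [-5.98361791e+00  1.66081110e+01  9.82227604e+01 -7.94011551e-03
  6.50402514e+01 -6.97948290e+01]
```

View pics/g.png

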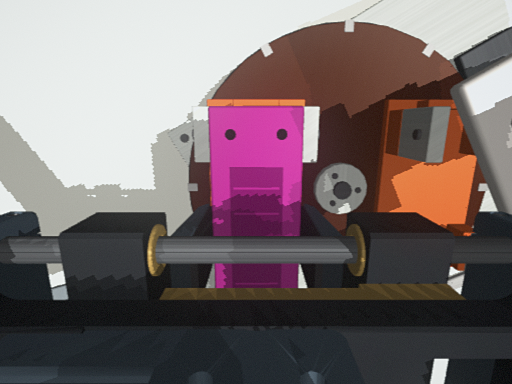

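The view shows the lid centred between the nest cheeks (columns 201 and 311) and square to the nest. Lowering.

```bash
python3 -m pendant '{"translation":[[0.5,0.4,8],[0,0,12],[0,0,12],[0,0,10],[0,0,6],[0,0,4],[0,0,2],[0,0,0]],"roll":[0,0,0,0,0,0,0,0],"hand":[255,255,255,255,255,255,255,255]}'
python3 -m pendant '{"translation":[[0,0,0],[0,0,0.6],[0,0,0.6],[0,0,0.6],[0,0,0],[0,0,0],[0,0,0],[0,0,0]],"roll":[0,0,0,0,0,0,0,0],"hand":[255,255,255,255,255,255,255,255]}'
python3 lid.py 128
```

```text
time_s: 16.68
ee_pos: [535.2, -43.9, 118.4]
ee_rot: [-180.0, -0.0, 153.8]
force: [0.2, 0.4, -1.8]
gripper_width: 51.8
gripper_force: 30.0
time_s: 17.35
ee_pos: [535.2, -43.9, 116.9]
ee_rot: [-180.0, 0.0, 153.8]
force: [-0.2, -0.7, -0.2]
gripper_width: 51.4
gripper_force: 30.0
[  208   106    97   130 11797] (array([502. , -26.7]), array([73.7, 52.4]), -26.06, 128.4, 11758)
[535.18606534 -43.92971411 116.87381381] [-1.79996813e+02  7.99559439e-03  1.53827184e+02] tool dx,dy 37.383107100080466 0.8253996339800835
```

```bash
python3 -m pendant '{"translation":[[0,0,0],[0,0,0],[0,0,0],[0,0,0],[0,0,0],[0,0,0],[0,0,0],[0,0,0]],"roll":[0,0,0,0,0,0,0,0],"hand":[120,105,90,75,60,45,45,45]}'
python3 -m pendant '{"translation":[[0,0,-4],[0,0,-10],[0,0,-18],[0,0,-20],[0,0,-22],[0,0,-20],[0,0,-10],[0,0,-4]],"roll":[0,0,0,0,0,0,0,0],"hand":[45,45,45,45,45,45,45,45]}'
python3 -m pendant '{"translation":[[-12,0,0],[-20,0,0],[-20,0,0],[-15,0,0],[0,0,0],[0,0,0],[0,0,0],[0,0,0]],"roll":[0,0,0,0,0,0,0,0],"hand":[45,45,45,45,45,45,45,45]}'
python3 lid.py 128; python3 - <<'E'
from h import *
a=env.grab_frame("wrist");save(a,"i.png");w=cloud(a);f=a["frame"].astype(int)
m=(abs(w[...,2]-134)<3)&(f.min(-1)>120)
n,l,st,c=cv2.connectedComponentsWithStats(m.astype(np.uint8))
for k in range(1,n):
    if st[k,4]>100: print("cheek",st[k],rect(w,l==k))
m=(abs(w[...,2]-136)<4)&(f.max(-1)<80)
n,l,st,c=cv2.connectedComponentsWithStats(m.astype(np.uint8))
for k in range(1,n):
    if st[k,4]>60: print("handle?",st[k],rect(w,l==k))
E
```

```text
time_s: 18.07
ee_pos: [535.2, -43.9, 116.9]
ee_rot: [-180.0, 0.0, 153.8]
force: [0.1, 0.2, -0.5]
gripper_width: 75.0
gripper_force: 0.0
time_s: 18.73
ee_pos: [536.2, -44.0, 227.4]
ee_rot: [179.9, 0.2, 153.8]
force: [0.4, -0.4, -0.4]
gripper_width: 75.3
gripper_force: 0.0
time_s: 19.4
ee_pos: [594.5, -73.2, 224.3]
ee_rot: [-180.0, -0.1, 153.8]
force: [0.4, 0.4, -0.2]
gripper_width: 75.1
gripper_force: 0.0
[ 226   32   61  171 9667] (array([536. , -42.9]), array([150. ,  52.1]), -25.84, 128.1, 9637)
[594.58540104 -73.17275341 224.61774837] [-1.79983464e+02 -4.70611346e-02  1.53842461e+02] tool dx,dy 65.9308601690957 1.3455451619324812
cheek [202  28  16  51 751] (array([468.2, -53.7]), array([39.1, 12.3]), -26.55, 133.8, 751)
cheek [294  28  17  51 758] (array([502.2,  16. ]), array([39.4, 12.7]), -25.85, 134.0, 758)
cheek [403  28  18  51 620] (array([542.7,  98.6]), array([38.9, 11.5]), -26.3, 134.1, 620)
cheek [207 163  15  42 550] (array([ 568.5, -103.1]), array([39.4, 12.4]), -26.52, 134.0, 550)
cheek [290 163  15  42 570] (array([602.6, -33.4]), array([39.1, 12.6]), -25.93, 134.1, 570)
cheek [388 163  18  42 565] (array([643.2,  49.5]), array([39.2, 13.1]), -25.26, 134.2, 565)
cheek [470 163  21  42 572] (array([677.3, 119. ]), array([39.1, 13.4]), -26.78, 134.3, 572)
```

View pics/i.png

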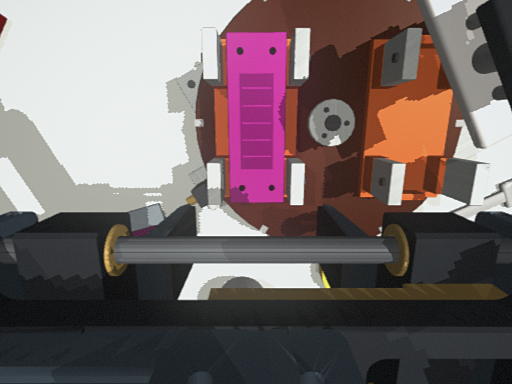

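The lid is within about 1 mm of the nest centre and square. The axis comes out near (573,33) from the cheeks. I'll turn the hand and find the handle (expected near (676,-18)).

```bash
python3 -m pendant '{"translation":[[0,0,0],[0,0,0],[0,0,0],[0,0,0],[0,0,0],[0,0,0],[0,0,0],[0,0,0]],"roll":[0.12,0.12,0.12,0.12,0.12,0.12,0.12,0.12],"hand":[45,45,45,45,45,45,45,45]}'
python3 -m pendant '{"translation":[[0,0,0],[0,0,0],[0,0,0],[0,0,0],[0,0,0],[0,0,0],[0,0,0],[0,0,0]],"roll":[0.12,0.12,0.12,0.12,0.12,0.12,0.12,0.12],"hand":[45,45,45,45,45,45,45,45]}'
python3 -m pendant '{"translation":[[0,0,0],[0,0,0],[0,0,0],[0,0,0],[0,0,0],[0,0,0],[0,0,0],[0,0,0]],"roll":[0.12,0.12,0.12,0.06,0,0,0,0],"hand":[45,45,45,45,45,45,45,45]}'
python3 - <<'E'
from h import *
a=env.grab_frame("wrist");save(a,"j.png");w=cloud(a);f=a["frame"].astype(int)
s=env.state();print(s["ee_pos"],s["ee_rot"],s["time_s"])
m=(abs(w[...,2]-136)<3)&(np.hypot(w[...,0]-676,w[...,1]+18)<40)
print(rect(w,m) if m.sum()>10 else "none")
w=cloud(env.grab_frame("top"))
for lo in (180,240,300):
    m=(w[...,2]>lo)&(w[...,2]<lo+60)&(w[...,1]>90)&(w[...,1]<300)&(w[...,0]>480)&(w[...,0]<680)
    print(lo,rect(w,m) if m.sum()>10 else "none")
E
```

```text
time_s: 20.17
ee_pos: [594.9, -73.2, 225.2]
ee_rot: [180.0, 0.0, 98.5]
force: [-0.2, -0.2, -0.3]
gripper_width: 75.0
gripper_force: 0.0
time_s: 20.83
ee_pos: [594.9, -73.2, 225.2]
ee_rot: [180.0, -0.0, 43.5]
force: [-0.5, 0.1, 0.8]
gripper_width: 75.0
gripper_force: 0.0
time_s: 21.5
ee_pos: [595.2, -73.3, 224.9]
ee_rot: [180.0, -0.0, 19.8]
force: [-0.4, -0.0, 0.0]
gripper_width: 75.2
gripper_force: 0.0
[595.20433082 -73.3896153  224.90398695] [ 1.79993160e+02 -1.86953967e-03  1.98029193e+01] 21.55
(array([676.3, -18.8]), array([22.7, 22.7]), 1.42, 135.8, 587)
180 (array([560.4, 176. ]), array([165.1, 115.8]), -83.88, 237.1, 364)
240 (array([564.3, 174.8]), array([167.2,  68.9]), -86.54, 243.2, 328)
300 (array([571.3, 174.8]), array([167.8,  71.7]), -88.94, 323.8, 510)
```

View pics/j.png

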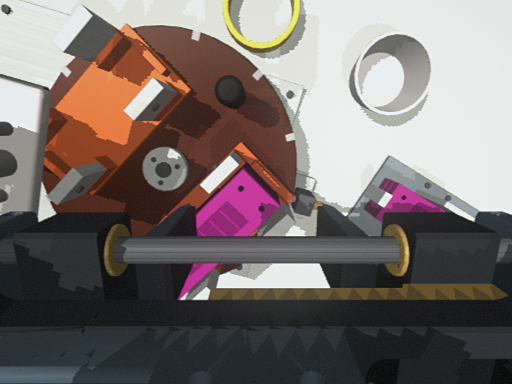

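The handle is at pixel (230,91), i.e. (676,-19) — as predicted. I'll go over it, descend and grip.

```bash
python3 -m pendant '{"translation":[[10,-3,0],[18,-4,0],[22,-5,0],[20,-5,0],[15,-4,0],[7,-2,0],[3,-1,0],[0,0,0]],"roll":[0,0,0,0,0,0,0,0],"hand":[45,45,45,45,45,45,45,45]}'
python3 -m pendant '{"translation":[[0,0,12],[0,0,22],[0,0,28],[0,0,26],[0,0,20],[0,0,12],[0,0,5],[0,0,0]],"roll":[0,0,0,0,0,0,0,0],"hand":[45,45,45,45,45,45,45,45]}'
python3 -m pendant '{"translation":[[0,0,0],[0,0,0],[0,0,0],[0,0,0],[0,0,0],[0,0,0],[0,0,0],[0,0,0]],"roll":[0,0,0,0,0,0,0,0],"hand":[80,120,150,165,175,185,200,255]}' 30

```

```text
time_s: 22.27
ee_pos: [676.8, -18.3, 224.4]
ee_rot: [-180.0, 0.0, 19.8]
force: [0.0, -0.1, -0.2]
gripper_width: 75.1
gripper_force: 0.0
time_s: 22.93
ee_pos: [675.9, -19.1, 99.2]
ee_rot: [-180.0, 0.1, 19.7]
force: [1.1, -0.2, 0.1]
gripper_width: 75.0
gripper_force: 0.0
time_s: 23.6
ee_pos: [676.6, -18.6, 99.9]
ee_rot: [-180.0, 0.0, 19.8]
force: [-0.5, -0.2, 2.0]
gripper_width: 25.2
gripper_force: 30.1
```

```bash
python3 - <<'E'
import numpy as np
ax=np.array([572.7,32.6]);y=np.radians(19.8)
w=np.ones(40);w[:4]=[.25,.5,.75,.9];w[-4:]=[.9,.75,.5,.25]
th=np.radians(-26.1-150*np.concatenate([[0],np.cumsum(w)])/w.sum())
p=115*np.c_[np.cos(th),np.sin(th)]
t=p@np.array([[np.cos(y),np.sin(y)],[np.sin(y),-np.cos(y)]]).T
r=np.diff(np.round(t-t[0],1),axis=0).round(1)
for i in range(0,40,8): print([[*map(float,q),0] for q in r[i:i+8]], (ax+p[i+8]).round(1))
E
```

```text
[[-1.5, 1.4, 0], [-3.0, 2.8, 0], [-4.8, 3.9, 0], [-5.9, 4.3, 0], [-6.9, 4.4, 0], [-7.2, 3.8, 0], [-7.5, 3.4, 0], [-7.7, 2.8, 0]] [643.2 -58.3]
[[-7.8, 2.2, 0], [-8.0, 1.7, 0], [-8.1, 1.1, 0], [-8.2, 0.6, 0], [-8.2, -0.1, 0], [-8.1, -0.6, 0], [-8.1, -1.2, 0], [-8.0, -1.8, 0]] [583.1 -81.9]
[[-7.8, -2.3, 0], [-7.7, -2.9, 0], [-7.4, -3.5, 0], [-7.2, -3.9, 0], [-6.9, -4.5, 0], [-6.5, -4.9, 0], [-6.1, -5.4, 0], [-5.8, -5.8, 0]] [519.8 -69.5]
[[-5.4, -6.2, 0], [-4.8, -6.5, 0], [-4.4, -6.9, 0], [-4.0, -7.2, 0], [-3.3, -7.4, 0], [-2.9, -7.7, 0], [-2.3, -7.9, 0], [-1.7, -7.9, 0]] [473.1 -24.9]
[[-1.2, -8.1, 0], [-0.6, -8.2, 0], [0.0, -8.2, 0], [0.6, -8.1, 0], [1.0, -7.3, 0], [1.2, -6.0, 0], [1.0, -4.0, 0], [0.6, -2.0, 0]] [458.   24.8]
```

```bash
python3 -m pendant '{"translation":[[-1.5,1.4,0],[-3,2.8,0],[-4.8,3.9,0],[-5.9,4.3,0],[-6.9,4.4,0],[-7.2,3.8,0],[-7.5,3.4,0],[-7.7,2.8,0]],"roll":[0,0,0,0,0,0,0,0],"hand":[255,255,255,255,255,255,255,255]}' 40
```

```text
time_s: 24.27
ee_pos: [643.9, -58.7, 99.9]
ee_rot: [-180.0, -0.1, 19.8]
force: [1.9, 4.1, 0.7]
gripper_width: 25.4
gripper_force: 40.0
```

Tracking well; continuing the arc.

```bash
python3 -m pendant '{"translation":[[-7.8,2.2,0],[-8,1.7,0],[-8.1,1.1,0],[-8.2,0.6,0],[-8.2,-0.1,0],[-8.1,-0.6,0],[-8.1,-1.2,0],[-8,-1.8,0]],"roll":[0,0,0,0,0,0,0,0],"hand":[255,255,255,255,255,255,255,255]}'
python3 -m pendant '{"translation":[[-7.8,-2.3,0],[-7.7,-2.9,0],[-7.4,-3.5,0],[-7.2,-3.9,0],[-6.9,-4.5,0],[-6.5,-4.9,0],[-6.1,-5.4,0],[-5.8,-5.8,0]],"roll":[0,0,0,0,0,0,0,0],"hand":[255,255,255,255,255,255,255,255]}'
```

```text
time_s: 24.93
ee_pos: [583.3, -82.5, 99.9]
ee_rot: [-180.0, -0.1, 19.7]
force: [3.4, 5.8, -0.8]
gripper_width: 25.8
gripper_force: 40.0
time_s: 25.6
ee_pos: [521.2, -70.4, 99.9]
ee_rot: [179.9, -0.2, 19.7]
force: [7.9, 1.7, -5.8]
gripper_width: 25.1
gripper_force: 40.0
```

```bash
python3 -m pendant '{"translation":[[-5.4,-6.2,0],[-4.8,-6.5,0],[-4.4,-6.9,0],[-4,-7.2,0],[-3.3,-7.4,0],[-2.9,-7.7,0],[-2.3,-7.9,0],[-1.7,-7.9,0]],"roll":[0,0,0,0,0,0,0,0],"hand":[255,255,255,255,255,255,255,255]}'
python3 -m pendant '{"translation":[[-1.2,-8.1,0],[-0.6,-8.2,0],[0,-8.2,0],[0.6,-8.1,0],[1,-7.3,0],[1.2,-6,0],[1,-4,0],[0.6,-2,0]],"roll":[0,0,0,0,0,0,0,0],"hand":[255,255,255,255,255,255,255,255]}'
```

```text
time_s: 26.27
ee_pos: [474.9, -27.3, 99.9]
ee_rot: [179.7, -0.2, 19.8]
force: [6.9, -5.1, -7.0]
gripper_width: 25.5
gripper_force: 40.0
time_s: 26.93
ee_pos: [458.6, 24.3, 99.9]
ee_rot: [180.0, -0.0, 19.8]
force: [2.9, -1.1, -2.0]
gripper_width: 24.6
gripper_force: 40.0
```

```bash
python3 -m pendant '{"translation":[[0,0,0],[0,0,0],[0,0,0],[0,0,0],[0,0,0],[0,0,0],[0,0,0],[0,0,0]],"roll":[0,0,0,0,0,0,0,0],"hand":[255,255,185,165,145,125,110,90]}'
python3 -m pendant '{"translation":[[0,0,0],[0,0,-8],[0,0,-20],[0,0,-25],[0,0,-25],[0,0,-25],[0,0,-20],[0,0,-8]],"roll":[0,0,0,0,0,0,0,0],"hand":[80,80,80,80,80,80,80,80]}'
python3 -m pendant '{"translation":[[-10,0,0],[-20,0,0],[-20,0,0],[-20,0,0],[-10,0,0],[0,0,0],[0,0,0],[0,0,0]],"roll":[0,0,0,0,0,0,0,0],"hand":[80,80,80,80,80,80,80,80]}'
python3 - <<'E'
from h import *
a=env.grab_frame("wrist");save(a,"k.png");w=cloud(a);f=a["frame"].astype(int)
s=env.state();print(s["ee_pos"],s["ee_rot"],s["time_s"])
m=(abs(w[...,2]-136)<3)&(np.hypot(w[...,0]-458,w[...,1]-25)<40)
if m.sum()>10: 
    r=rect(w,m);print("handle",r,np.degrees(np.arctan2(r[0][1]-32.6,r[0][0]-572.7)))
m=(f[...,0]>80)&(f[...,2]>50)&(f[...,1]<70)&(abs(w[...,2]-128)<5)
print("lid",rect(w,m))
m=(abs(w[...,2]-134)<3)&(f.min(-1)>100)
n,l,st,c=cv2.connectedComponentsWithStats(m.astype(np.uint8))
for k in range(1,n):
    if st[k,4]>80: print("cheek",st[k],rect(w,l==k))
E
```

```text
time_s: 27.6
ee_pos: [458.2, 24.1, 99.8]
ee_rot: [-180.0, 0.0, 19.8]
force: [0.1, -0.8, 0.5]
gripper_width: 55.6
gripper_force: 0.0
time_s: 28.27
ee_pos: [460.1, 24.2, 234.4]
ee_rot: [179.9, -0.3, 19.8]
force: [1.2, -0.4, -0.5]
gripper_width: 62.6
gripper_force: 0.0
time_s: 28.93
ee_pos: [384.0, -2.8, 230.6]
ee_rot: [180.0, -0.0, 19.8]
force: [-0.4, -0.9, 0.3]
gripper_width: 62.6
gripper_force: 0.0
[384.16263163  -2.68627813 230.65995995] [ 1.79999101e+02 -1.36377544e-02  1.97660686e+01] 28.9833
handle (array([458.3,  23.8]), array([22.4, 22.4]), -70.22, 135.8, 533) -175.6012946450045
lid (array([519.7,  64.6]), array([154.2,  34.1]), -71.06, 128.1, 1263)
cheek [120   0  18  23 320] (array([497.2, 150.8]), array([17.4, 12.5]), 3.34, 134.1, 320)
cheek [211   0  24  50 694] (array([513.7,  74.2]), array([39.7, 12.4]), 3.79, 134.1, 694)
cheek [313  30  28  51 714] (array([520.4, -17.7]), array([40. , 12.3]), 3.69, 134.0, 714)
cheek [395  57  31  50 734] (array([525.9, -95.1]), array([40. , 13.2]), 3.4, 133.9, 734)
```

View pics/k.png

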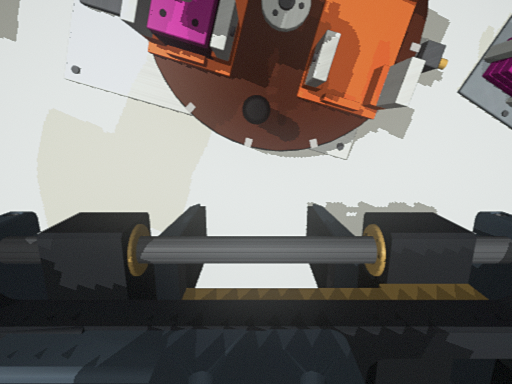

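The wrist view shows the handle at (256,108) and the lid's near end at (183,22) between its cheeks. I'll check the lid's edges in the tank frame, derived from the measured click.

```bash
python3 - <<'E'
from h import *
a=env.grab_frame("wrist");w=cloud(a);f=a["frame"].astype(int)
m=(f[...,0]>80)&(f[...,2]>50)&(f[...,1]<70)&(abs(w[...,2]-128)<4)&(w[...,1]>60)
t=np.radians(3.7);R=np.array([[np.cos(t),np.sin(t)],[-np.sin(t),np.cos(t)]])
ax=np.array([572.7,32.6]);q=(w[m][:,:2]-ax)@R.T;q[:,1]-=85
print("u",np.percentile(q[:,0],[0.5,50,99]),"z",np.median(w[m][:,2]))
for lo,hi in((-72,-60),(-60,-48),(-48,-36)):
    k=q[(q[:,0]>lo)&(q[:,0]<hi)];print(lo,len(k),k[:,1].min(),k[:,1].max()) if len(k) else 0
s=env.state();print(s["force"],s["qvel"].round(3))
E
```

```text
u [-75.53497768 -57.01854016 -41.19085747] z 128.116984667678
-72 369 -27.556169378742325 23.833612329328943
-60 539 -27.090847538422537 24.256156020939102
-48 200 -45.900805846373565 2.6943496518345853
[-0.00516561 -0.13109616 -0.19333972] [ 0.147  0.112 -0.08   0.     0.152 -0.016]
```

```bash
python3 -c "
from workcell import env
print(env.job_done())"
```

```text
the job is handed in; nothing more can be done
None
```

The top lid lies square on the tank, within about 2 mm of centred by my last camera measurement. The dial plate rests in the press click with the hand clear, and the job was handed in at about 29 s of the 72 s allowed. The hand-in call returned no verdict.

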